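Shut up the art-supplies cabinet, rebated leaf first

ROBOT

A 7-joint arm with a two-finger parallel gripper is mounted at the origin on the work surface. World frame = base frame: x ahead of the robot, y to its left, z up, the work surface at z = 0. Lengths are in m, angles in rad, forces in N, time in s.
With the tool pointing down it reaches from about 0.425 to 0.925 m from the base axis. Payload 6.8 kg.
Tool frame: the origin (TCP) lies at the very end of the fingers, on their centre line; the grasp point (between the pads) lies 19 mm behind it; z points along the fingers, y is the line along which they close (so a half turn about z gives the same grasp; the last joint's range is limited). The gripper opens to 85 mm and grips with 20 to 120 N. Pads are 22 mm wide; open, the fingers measure 114 mm over their backs; the gripper's body (76 mm by 85 mm) begins 54 mm behind the grasp point. The pads swing forward as they close: fully open they stand 13 mm farther back than shut.
Start: joints at [-1.426, 0.477, 0.022, 1.555, -0.011, 1.109, -0.083], TCP at [0.169, 0.654, 0.231] pointing down, gripper open.
Joint ranges: [-2.96, 2.96], [-0.34, 2.1], [-1.41, 1.46], [0.24, 2.44], [-1.37, 4.51], [0.17, 1.92], [-2.96, 2.96]. Speed limits (rad/s): [2.39, 2.39, 3.14, 3.14, 3.14, 3.14, 3.14].

INTERFACE

Orientations are given as a rotation vector (axis times angle).
In Python, from bench import monitor, optics, r gives the robot as it stands.
- The arm moves only by the shell command python3 -m crank 'ROWS' [OPENING] [FORCE]. ROWS is JSON, a list of rows, each a list of 2 entries, a list of its own where there are three numbers: the shift along the tool's x, y, z in cm, then the turn, a rotation vector about the tool's x, y, z in rad. A call has 1 to 5 rows; each row shifts and turns the commanded pose from where the row before left it, along the tool's axes as they then stand; what a row does not reach is not made up. A row lasts 1/10 s, in which the tool goes at most 50 mm and 8.59 degrees, less where a joint would pass 70% of its speed; a pose out of reach is approached as far as the arm can. A call is refused whole if a number of a shift passes 5 or a number of a turn 0.15, either way. A call with a gripper value outside its range is refused whole. OPENING is the finger opening in cm, from 0 to 8.54, set as the call begins (- or left out, the last holds). The fingers move at their own pace and stop on an object; FORCE is the grip in N (left out, the last holds). Time passes only in rows, so rows that do not move let the fingers close. It gives the time, the measured TCP pose, the force, the opening and the grip force at its end, in the units of the state.
- monitor.get_obs(): the state, without advancing time (a new reading comes with each control period).
- optics.grab_frame(name): name is "scene" or "top"; returns (picture, depth): 400x640x3 uint8, red, green, blue; 400x640 float32, m along the optical axis (not along the pixel's ray), 0 where there is no reading.
- optics.camera_model(name): a dict with "vertical_fov" (degrees; the focal length in pixels is half the picture's height over the tangent of half this angle, whatever the lens; pixels are square), "cx", "cy" (the principal point, pixels), "D" ([k1, k2, p1, p2, k3] as OpenCV has them; the pictures are not rectified), "R" (3x3) and "t" (3): a world point X has camera coordinates R X + t. Camera axes: x right, y down, z forward; pixel columns grow to the right and rows downward; lengths in m; the calibration is good to about 2 mm. A picture is of the moment at which its call begins. camera_model takes no time and is no camera call.
- r.hand_in(): hands the job in; it is judged then, once.
The state is a dict: "clock": time; "joints": joint angles; "qvel": joint speeds; "tau": joint torques, N m; "tcp_pos": TCP position; "orientation": TCP orientation; "contact_force": force on the tool from outside, world axes, zero at the start; "moment": the same for the moment, N m; "grip_width": finger opening in m; "gripper_force": force on a finger pad.
Only numpy, scipy, OpenCV 4.12 (cv2) and the standard library are available. Lean on these libraries where they do the work, as an engineer would, in place of code of your own. Each camera call takes 0.05 s, during which the arm holds its last target. There are 200 camera calls.

TASK

Shut up the steel art-supplies cabinet at the end of the craft session: slide the loaded pull-out tray fully home with its contents still lying in it, close the left-hand rebated leaf first, then close the right-hand flanged leaf so that its flange laps over the rebated edge. Both leaves must finish fully shut and the tray fully home, and the other things on the table and on top of the cabinet must be left where they are.

Things in the scene. Friction and masses are not known exactly. Their poses are not given: they have to be found in the camera images.
- cabinet: Grey-teal sheet-steel cabinet, fixed to the table: 220 deep (its x) x 340 wide (its y) x 250 mm high (roof top). Origin: centre of its underside, on the table. Its x axis points from front to back (the front faces the robot), its y axis to the robot's left. The roof's front edge is 110 mm in front of the origin, the outer faces of the shut leaves 140 mm in front of it.
- tray (a joint): How far the aluminium tray just under the cabinet's roof is out, m: 0 fully home, grows as it is pulled to the cabinet's -x, to 0.13; starts 0.09 to 0.12. 165 deep x 300 wide x 42 mm high, friction about 2 N, stays where left, carries loose pens and paint. Home, the front of its handle stands 10 mm out past the roof's front edge; while the tray is out it is in the way of the leaves.
- tray_handle (a point): Middle of the tray's handle: a black level bar 10 mm thick and 110 mm long (along the cabinet's y), its centre 28 mm in front of the tray's front face and at z 212, that is 38 mm below the roof top. Push it towards the cabinet's +x. Home, this point lies 115 mm in front of the cabinet's origin.
- leaf_rebated (a joint): Angle of the left-hand (cabinet +y side) rebated leaf, rad: 0 shut, grows as it opens towards the robot, to 1.9; starts 1.25 to 1.75. A 14 mm panel (30 mm over its inner rims), 167 mm wide, z 32 to 248; outer face stepped back 6 mm over the last 17 mm at the free edge (rebate) to take the flange. No handle. Stiff hinge (0.15 N m): stays put. The flange blocks it if the other leaf is shut first.
- rebated_hinge (a point): On the vertical hinge axis of the rebated leaf at its top edge (z 248), in the plane of its outer face; shut, the leaf runs from here along the cabinet's -y. 140 mm in front of and 168 mm to the left (+y) of the cabinet's origin.
- rebated_edge (a point): Top corner of the rebated leaf's outer face at the start of its rebate, 150 mm from the hinge axis (z 248).
- leaf_flanged (a joint): Angle of the right-hand (cabinet -y side) flanged leaf, rad: 0 shut, grows as it opens towards the robot, to 1.9; starts 1.25 to 1.75. A 14 mm panel (30 mm over its inner rims), 166 mm wide, z 32 to 248, plus a bright 4.5 mm flange 18 mm past its free edge, level with the outer face. Stiff hinge (0.15 N m): stays put. Upright black bar 142 mm from the hinge, z 85 to 195, 35 mm off the outer face.
- flanged_hinge (a point): On the vertical hinge axis of the flanged leaf at its top edge (z 248), in the plane of its outer face; shut, the leaf runs from here along the cabinet's +y. 140 mm in front of and 168 mm to the right (-y) of the cabinet's origin.
- flanged_edge (a point): Top corner of the flange's tip on the outer face, 184 mm from the hinge axis (z 248).
- pen_case_mid (a point): Centre of the black pen case with coloured pens, 60 x 140 x 24 mm, lying loose in the tray, its centre at z 202.
- paint_pot_mid (a point): Centre of the blue paint pot with a white lid, 52 mm wide, 40 mm high, standing loose in the tray, its centre at z 210.
- crayon_box_mid (a point): Centre of a yellow and green crayon box, 75 x 120 x 35 mm, on top of the cabinet near its back. Leave it.
- phone_mid (a point): Centre of a dark smartphone, 150 x 72 x 8 mm, lying on the table in front of the cabinet; the leaves swing over it. Leave it.
- marker_tin_mid (a point): Centre of a flat red marker tin, 90 x 140 x 18 mm, on the table in front of the cabinet; the leaves swing over it. Leave it.
- glue_bottle_mid (a point): Centre of a white glue bottle, 54 mm wide, 150 mm high, on the table to one side. Leave it.
- brush_cup_mid (a point): Centre (half-way up the cup) of a white cup with brushes, cup 74 mm wide and 100 mm high, brushes up to 198 mm, on the table at one side of the table. Leave it.
- water_bottle_mid (a point): Centre of a clear water bottle, 64 mm wide, 200 mm high, on the table to the right of the cabinet. Leave it.
Not all that is in view belongs to the job. Of the things that look like the part that bears pen_case_mid, the largest one is meant.

How it is judged:
By the outcome, as a careful person would: the job done as asked, in the order asked, and still so for the second after the job is handed in, with the robot touching nothing.
It also fails if it takes over 56 s, if anything falls off the work surface, if the arm or the gripper's body presses on something with over 40 N, if the wrist force passes 120 N, or if a joint passes its speed limit or range.

## Working session

There is one attempt and no reset: what is moved stays moved. The work goes in short steps, Python scripts to look and compute and a shell command to move; the robot and the scene stay as the last step left them, time stands still between calls to the robot, and variables do not carry over. Pictures are saved under pics/ and viewed, at most 10 in all, crops included, and the job is handed in when it is done.

```bash
ls; mkdir -p pics
python3 - <<'E'
from bench import monitor, optics, r
import cv2, numpy as np
for n in("scene","top"):
    p,d=optics.grab_frame(n); cv2.imwrite(f"pics/{n}0.png",p[:,:,::-1]); np.save(f"{n}0.npy",d)
    print(optics.camera_model(n))
print(monitor.get_obs())
E
```

```text
pics
{'vertical_fov': 55.73646824907259, 'cx': 331.82406115403063, 'cy': 202.88644693275805, 'D': array([-0.05305231,  0.        ,  0.        ,  0.        ,  0.        ]), 'R': array([[-0.49364419,  0.86961691,  0.0090466 ],
       [ 0.68813355,  0.39694242, -0.60737874],
       [-0.53177781, -0.29360371, -0.79436089]]), 't': array([ 0.26007054, -0.29820714,  1.76307725])}
{'vertical_fov': 51.63539989040009, 'cx': 315.9507535618876, 'cy': 196.16416969618416, 'D': array([-0.00404267,  0.        ,  0.        ,  0.        ,  0.        ]), 'R': array([[ 0.0083034 , -0.99995611, -0.00434055],
       [-0.99427042, -0.00779342, -0.10660952],
       [ 0.10657101,  0.0052009 , -0.99429149]]), 't': array([-0.00999306,  0.60739657,  1.59797758])}
{'clock': 0.1, 'joints': array([-1.42610048,  0.47773787,  0.02237055,  1.55636307, -0.01152161,
        1.10931521, -0.08308874]), 'qvel': array([-0.00088374, -0.00109971,  0.00121684, -0.00395384,  0.00085577,
       -0.00039468, -0.00041064]), 'tau': array([ 3.86523083e-03, -5.97758353e+01,  1.61321584e+00, -2.81954241e+01,
        1.27581359e-02,  5.03261734e-03,  1.19579909e-05]), 'tcp_pos': array([0.16871141, 0.65301131, 0.23040536]), 'orientation': array([-3.96027054e-01, -3.11643301e+00,  2.65822627e-03]), 'contact_force': array([-0.18056874, -0.11020635,  0.417216  ]), 'moment': array([-0.01721185,  0.00189724, -0.00873703]), 'gripper_force': 0.0, 'grip_width': 0.08553390007948619}
```

View pics/scene0.png

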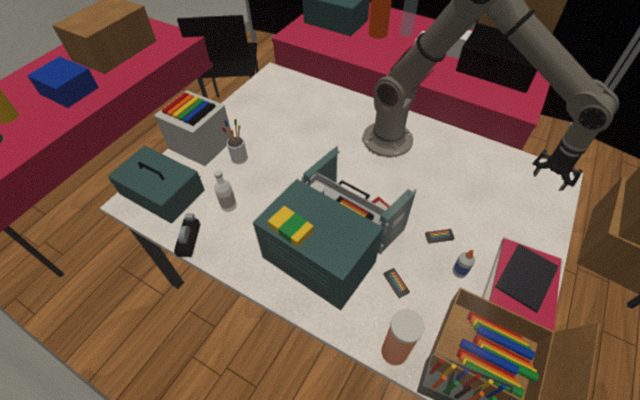

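View pics/top0.png

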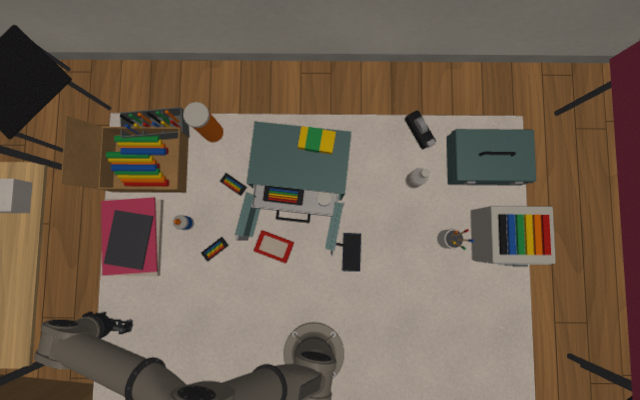

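Top view: cabinet roof spans about (250-350, 122-195), slightly yawed. The tray is out, with its handle at (293,216). The leaves stand open at (246,215) (left, rebated) and (335,225) (right, with a bar). The phone is at (351,251) and the red tin at (274,246). Pen-case lookalikes are (283,195) in the tray and smaller ones on the table at (233,183) and (214,249). I choose the one in the tray, which is the largest, and check it in a close crop.

```bash
cat > h.py <<'E'
import numpy as np, cv2
from bench import monitor, optics, r
def cloud(n,d):
    c=optics.camera_model(n); f=200/np.tan(np.radians(c["vertical_fov"]/2))
    K=np.array([[f,0,c["cx"]],[0,f,c["cy"]],[0,0,1]])
    v,u=np.mgrid[0:400,0:640]
    q=cv2.undistortPoints(np.stack([u,v],-1).reshape(-1,1,2).astype(float),K,np.array(c["D"])).reshape(400,640,2)
    P=np.dstack([q*d[...,None],d])
    W=(P-c["t"])@np.asarray(c["R"]); W[d<=0]=np.nan
    return W
def proj(n,X):
    c=optics.camera_model(n); f=200/np.tan(np.radians(c["vertical_fov"]/2))
    K=np.array([[f,0,c["cx"]],[0,f,c["cy"]],[0,0,1]])
    return cv2.projectPoints(np.array(X,float).reshape(-1,1,3),cv2.Rodrigues(np.array(c["R"]))[0],np.array(c["t"]),K,np.array(c["D"]))[0].reshape(-1,2)
E
python3 - <<'E'
from h import *
p=cv2.imread("pics/top0.png"); W=cloud("top",np.load("top0.npy"))
cv2.imwrite("pics/crop0.png",cv2.resize(p[110:285,215:375],None,fx=3.4,fy=3.4,interpolation=cv2.INTER_CUBIC))
m=(abs(W[...,2]-.25)<.012); m[:110]=0;m[285:]=0;m[:,:225]=0;m[:,370:]=0
n,l,s,c=cv2.connectedComponentsWithStats(m.astype(np.uint8))
for i in range(1,n):
    if s[i,4]>15:
        q=W[l==i]; print(s[i],q.mean(0).round(3),[np.round(x,3) for x in cv2.minAreaRect(q[:,:2].astype(np.float32))])
for u,v in [(246,215),(335,225),(293,216),(283,195),(324,200),(351,251),(274,246),(317,140),(240,236),(330,248),(233,183)]: print(u,v,W[v,u].round(3))
E
```

```text
[ 246  122  105   73 5368] [0.708 0.064 0.251] [array([0.719, 0.056]), array([0.341, 0.222]), np.float64(84.161)]
[234 193  20  48 389] [0.516 0.241 0.249] [array([0.512, 0.242]), array([0.031, 0.164]), np.float64(76.639)]
[326 202  17  54 421] [ 0.481 -0.068  0.249] [array([ 0.476, -0.066]), array([0.029, 0.179]), np.float64(79.288)]
246 215 [0.518 0.231 0.249]
335 225 [ 0.486 -0.072  0.247]
293 216 [0.53  0.086 0.006]
283 195 [0.591 0.109 0.217]
324 200 [ 0.573 -0.034  0.233]
351 251 [ 0.394 -0.145  0.012]
274 246 [0.411 0.158 0.016]
317 140 [ 0.771 -0.008  0.284]
240 236 [0.447 0.25  0.248]
330 248 [ 0.409 -0.055  0.245]
233 183 [0.66  0.328 0.014]
```

View pics/crop0.png

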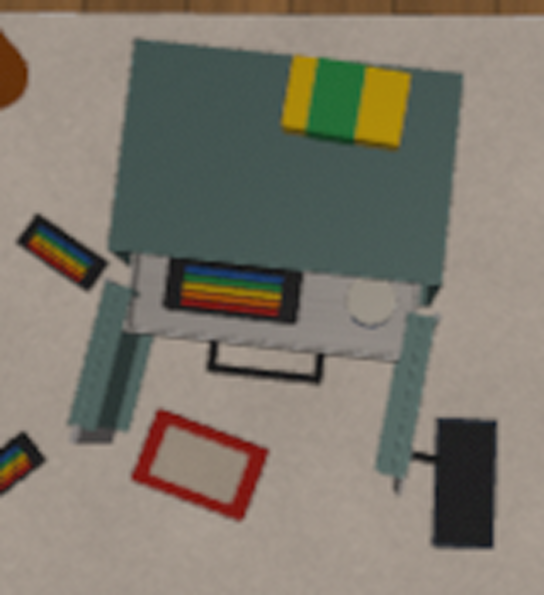

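Crop confirms the pen case in the tray at crop (233,290) is the largest. The handle bar runs crop (210,370)–(320,380), the roof is clean and the flange is on the right leaf's free edge. Cabinet origin is about (0.719, 0.056), yaw -5.8°, leaf angles about 1.70 and 1.49. Next I get the tray extension and write a helper that gives the tool position in the cabinet frame.

```bash
cat >> h.py <<'E'
O=np.array([.719,.056]); a=np.radians(84.16-90); ex=np.array([np.cos(a),np.sin(a)]); ey=np.array([-ex[1],ex[0]])
def cab(p): p=np.asarray(p); return np.array([*( [(p[:2]-O)@ex,(p[:2]-O)@ey]),p[2]])
def world(X,Y,z): return np.array([*(O+X*ex+Y*ey),z])
def ray(n,u,v,z):
    c=optics.camera_model(n); d=np.ones((400,640)); W=cloud(n,d); C=-np.asarray(c["R"]).T@c["t"]; k=W[v,u]-C
    return C+k*(z-C[2])/k[2]
def tool():
    o=monitor.get_obs(); R=cv2.Rodrigues(o["orientation"])[0]
    print("t",round(o["clock"],2),"cab",cab(o["tcp_pos"]).round(4),"yaw_y_err",round(float(np.arctan2(R[1,1],R[0,1])-np.arctan2(ey[1],ey[0])),3),"F",o["contact_force"].round(1))
E
python3 - <<'E'
from h import *
tool()
for u,v in[(277,219),(293,220),(309,222)]: print("handle",cab(ray("top",u,v,.217)).round(3))
W=cloud("top",np.load("top0.npy"))
for n,(u,v) in dict(pen=(283,195),pot=(324,199),crayon=(317,140),phone=(351,251),tin=(274,246)).items(): print(n,cab(W[v,u]).round(3))
h=np.array([-.14,.168])
print(proj("top",[world(-.14,.168,.248),world(-.14,-.168,.248),world(-.11,.17,.25),world(-.11,-.17,.25),world(.11,.17,.25),world(.11,-.17,.25)]).round(1))
E
```

```text
t 0.1 cab [-0.6082  0.5379  0.2304] yaw_y_err -0.151 F [-0.2 -0.1  0.4]
handle [-0.219  0.051  0.217]
handle [-0.216 -0.005  0.217]
handle [-0.217 -0.061  0.217]
pen [-0.133  0.04   0.217]
pot [-0.133 -0.104  0.233]
crayon [ 0.059 -0.059  0.284]
phone [-0.303 -0.233  0.012]
tin [-0.317  0.07   0.016]
[[244.9 192. ]
 [342.5 202.7]
 [245.3 183.2]
 [344.  194. ]
 [253.4 121.1]
 [350.5 131.4]]
```

```bash
python3 -m crank '[[[0,0,-3],[0,0,-0.15]],[[0,0,-2.5],[0,0,0]],[[0,0,-2],[0,0,0]]]' 0 40
python3 -m crank '[[[-1.5,-2.4,0],[0,0,0]],[[-2,-3.2,0],[0,0,0]],[[-2.15,-3.36,0],[0,0,0]],[[-2.15,-3.36,0],[0,0,0]],[[-2.15,-3.36,0],[0,0,0]]]'
python3 -m crank '[[[-2.15,-3.36,0],[0,0,0]],[[-2.15,-3.36,0],[0,0,0]],[[-2.15,-3.36,0],[0,0,0]],[[-2.15,-3.36,0],[0,0,0]],[[-2.15,-3.36,0],[0,0,0]]]'
python3 -m crank '[[[-2.15,-3.36,0],[0,0,0]],[[-2.15,-3.36,0],[0,0,0]],[[-2.15,-3.36,0],[0,0,0]],[[0,0,0],[0,0,0]]]'
python3 -c "from h import *; tool()"
```

```text
clock: 0.4
tcp_pos: [0.1689, 0.6536, 0.3073]
orientation: [-0.161, -3.137, -0.0]
contact_force: [0.4, 0.4, 0.2]
grip_width: 0.0442
gripper_force: 0.0
clock: 0.9
tcp_pos: [0.2522, 0.4856, 0.3059]
orientation: [-0.161, -3.137, 0.001]
contact_force: [1.5, -0.0, 0.2]
grip_width: -0.0002
gripper_force: 0.0
clock: 1.4
tcp_pos: [0.3417, 0.3074, 0.3061]
orientation: [-0.161, -3.137, 0.0]
contact_force: [0.8, 0.2, -0.2]
grip_width: -0.0
gripper_force: 0.0
clock: 1.8
tcp_pos: [0.3972, 0.197, 0.3062]
orientation: [0.175, 3.136, -0.002]
contact_force: [0.6, 0.3, 0.1]
grip_width: 0.0002
gripper_force: 0.0
t 1.8 cab [-0.3345  0.1076  0.3062] yaw_y_err -0.01 F [0.6 0.3 0.1]
```

```bash
python3 -m crank '[[[-1.7,-2.7,0],[0,0,-0.01]],[[-1.7,-2.7,0],[0,0,0]],[[-1.7,-2.7,0],[0,0,0]],[[-1.7,-2.7,0],[0,0,0]],[[0,0,0],[0,0,0]]]'
python3 -m crank '[[[0,0,3],[0,0,0]],[[0,0,3],[0,0,0]],[[0,0,2.5],[0,0,0]],[[0,0,1.5],[0,0,0]],[[0,0,0],[0,0,0]]]'
python3 - <<'E'
from h import *
tool()
p,d=optics.grab_frame("scene"); cv2.imwrite("pics/s1.png",cv2.resize(p[120:300,230:450,::-1],None,fx=3,fy=3))
E
```

```text
clock: 2.3
tcp_pos: [0.4537, 0.0847, 0.3063]
orientation: [0.156, 3.137, -0.002]
contact_force: [-0.4, -0.2, 0.7]
grip_width: 0.0001
gripper_force: 0.0
clock: 2.8
tcp_pos: [0.4506, 0.0889, 0.2042]
orientation: [-0.144, -3.134, 0.003]
contact_force: [-0.6, -0.0, 0.0]
grip_width: -0.0003
gripper_force: 0.0
t 2.8 cab [-0.2703  0.0054  0.2042] yaw_y_err 0.01 F [-0.6 -0.   0. ]
```

View pics/s1.png

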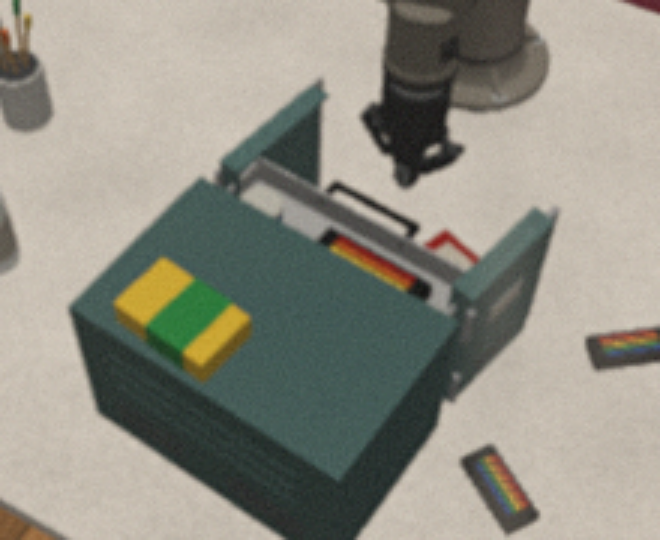

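The closed fingertips at crop (405,180) stand clear in front of the handle bar, between the leaves. Push.

```bash
python3 -m crank '[[[-1,-0.3,0],[0,0,0]],[[-1,-0.2,0],[0,0,0]],[[-1,0,0],[0,0,0]],[[-0.8,0,0],[0,0,0]],[[-0.8,0,0],[0,0,0]]]'
python3 -m crank '[[[-1,0,0],[0,0,0]],[[-1,0,0],[0,0,0]],[[-1,0,0],[0,0,0]],[[-1,0,0],[0,0,0]],[[-1,0,0],[0,0,0]]]'
python3 -m crank '[[[-1,0,0],[0,0,0]],[[-1,0,0],[0,0,0]],[[-1,0,0],[0,0,0]],[[-0.5,0,0],[0,0,0]],[[0,0,0],[0,0,0]]]'
python3 -c "from h import *; tool()"
```

```text
clock: 3.35
tcp_pos: [0.4984, 0.079, 0.2064]
orientation: [-0.146, -3.137, -0.0]
contact_force: [-2.2, -0.5, 1.8]
grip_width: 0.0002
gripper_force: 1.2
clock: 3.85
tcp_pos: [0.5485, 0.0741, 0.2062]
orientation: [-0.146, -3.138, 0.001]
contact_force: [-3.5, -0.9, 1.8]
grip_width: 0.0002
gripper_force: 1.2
clock: 4.35
tcp_pos: [0.5838, 0.0715, 0.2063]
orientation: [0.146, 3.137, 0.0]
contact_force: [0.1, 0.6, 0.2]
grip_width: 0.0001
gripper_force: 0.0
t 4.35 cab [-0.136   0.0016  0.2063] yaw_y_err 0.009 F [0.1 0.6 0.2]
```

```bash
python3 -m crank '[[[-0.4,0,0],[0,0,0]],[[-0.2,0,0],[0,0,0]],[[0,0,0],[0,0,0]]]'
python3 -m crank '[[[-0.2,0,0],[0,0,0]],[[-0.2,0,0],[0,0,0]],[[0,0,0],[0,0,0]]]'
python3 -c "from h import *; tool()"
```

```text
clock: 4.65
tcp_pos: [0.5886, 0.071, 0.2063]
orientation: [0.145, 3.138, 0.001]
contact_force: [-1.2, -0.2, 0.7]
grip_width: 0.0002
gripper_force: 0.5
clock: 4.95
tcp_pos: [0.589, 0.0711, 0.2061]
orientation: [-0.144, -3.13, -0.001]
contact_force: [-14.3, 1.0, 10.8]
grip_width: -0.0001
gripper_force: 7.2
t 4.95 cab [-0.1309  0.0017  0.2061] yaw_y_err 0.01 F [-14.3   1.   10.8]
```

Tray is home: the force rose at X=-0.131, as predicted. Back off, lift, look, and go outside the left leaf.

```bash
python3 -m crank '[[[1,0,0],[0,0,0]],[[2,0,0],[0,0,0]],[[2,0,0],[0,0,0]],[[2,0,-1.5],[0,0,0]],[[0,0,-3],[0,0,0]]]'
python3 -m crank '[[[0,0,-3],[0,0,0]],[[0,0,-2.5],[0,0,0]],[[1,3,0],[0,0,0]],[[1.2,4,0],[0,0,0]],[[1.2,4,0],[0,0,0]]]'
python3 -m crank '[[[1.2,4,0],[0,0,0]],[[1.2,4,0],[0,0,0]],[[1,3.3,0],[0,0,0]],[[0,0,0],[0,0,0]]]'
python3 - <<'E'
from h import *
tool()
p,d=optics.grab_frame("top"); cv2.imwrite("pics/t1.png",cv2.resize(p[110:285,200:375,::-1],None,fx=3.2,fy=3.2)); np.save("t1.npy",d)
W=cloud("top",d)
m=(abs(W[...,2]-.248)<.01); m[:190]=0;m[285:]=0;m[:,:225]=0;m[:,370:]=0
n,l,s,c=cv2.connectedComponentsWithStats(m.astype(np.uint8))
for i in range(1,n):
    if s[i,4]>40:
        q=W[l==i]; print(s[i],cab(q.mean(0)).round(3),[np.round(x,3) for x in cv2.minAreaRect(q[:,:2].astype(np.float32))])
E
```

```text
clock: 5.45
tcp_pos: [0.5193, 0.0767, 0.2498]
orientation: [-0.144, -3.134, 0.002]
contact_force: [0.6, 1.2, -0.6]
grip_width: -0.0002
gripper_force: 0.0
clock: 5.95
tcp_pos: [0.4994, 0.1904, 0.3071]
orientation: [0.148, 3.135, 0.003]
contact_force: [1.4, 0.0, 0.1]
grip_width: 0.0
gripper_force: 0.0
clock: 6.35
tcp_pos: [0.4736, 0.3114, 0.3061]
orientation: [0.132, 3.139, 0.004]
contact_force: [-0.7, 0.0, 0.3]
grip_width: 0.0001
gripper_force: 0.0
t 6.35 cab [-0.2701  0.2292  0.3061] yaw_y_err 0.018 F [-0.7  0.   0.3]
[307 190  38   5  98] [-0.105 -0.123  0.25 ] [array([ 0.605, -0.039]), array([0.128, 0.013]), np.float64(84.677)]
[234 193  20  48 387] [-0.221  0.163  0.249] [array([0.511, 0.242]), array([0.029, 0.163]), np.float64(76.433)]
[326 202  17  54 423] [-0.224 -0.147  0.249] [array([ 0.476, -0.066]), array([0.029, 0.179]), np.float64(79.42)]
```

View pics/t1.png

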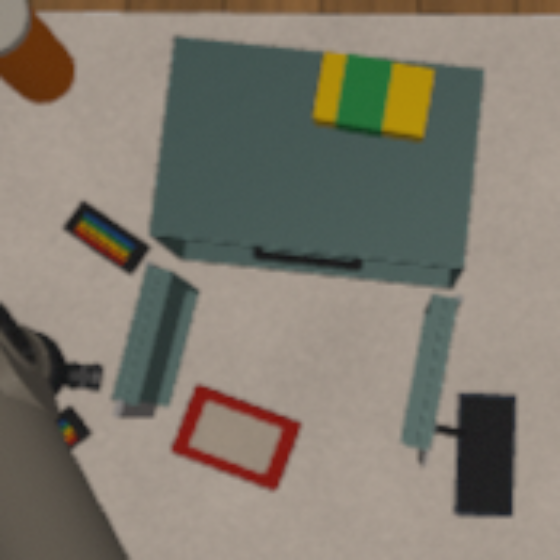

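The tray is home: the handle sits at (307,255), against the roof edge. The fingertip at (95,375) is just outside the left leaf. Compute the arc.

```bash
python3 -m crank '[[[0,0.3,3],[0,0,0.01]],[[0,0,3],[0,0,0]],[[0,0,1.9],[0,0,0]],[[0,0,0],[0,0,0]]]'
python3 - <<'E'
from h import *
tool()
for nm,s,r in(("L",1,.125),("R",-1,.115)):
  prev=None
  for t in [1.7,1.5,1.3,1.1,.9,.7,.5,.35,.2,.1,0]:
    S,C=np.sin(t),np.cos(t); sup=.011*abs(C)+.015*abs(S)
    X=-.14-r*S-C*sup; Y=s*(.168-r*C+S*sup)
    print(nm,t,round(X,3),round(Y,3),"step tool cm",None if prev is None else (round(-(X-prev[0])*100,1),round((Y-prev[1])*100,1)), "reach",round(np.hypot(*world(X,Y,0)[:2]),3)); prev=(X,Y)
E
```

```text
clock: 6.8
tcp_pos: [0.4753, 0.3057, 0.2249]
orientation: [-0.164, -3.135, 0.006]
contact_force: [-0.3, 0.2, -0.2]
grip_width: 0.0003
gripper_force: 0.0
t 6.8 cab [-0.2679  0.2236  0.2249] yaw_y_err -0.003 F [-0.3  0.2 -0.2]
L 1.7 -0.262 0.2 step tool cm None reach 0.556
L 1.5 -0.266 0.175 step tool cm (np.float64(0.4), np.float64(-2.5)) reach 0.538
L 1.3 -0.265 0.151 step tool cm (np.float64(-0.1), np.float64(-2.4)) reach 0.525
L 1.1 -0.26 0.128 step tool cm (np.float64(-0.5), np.float64(-2.4)) reach 0.518
L 0.9 -0.249 0.105 step tool cm (np.float64(-1.0), np.float64(-2.3)) reach 0.516
L 0.7 -0.234 0.084 step tool cm (np.float64(-1.5), np.float64(-2.1)) reach 0.521
L 0.5 -0.215 0.066 step tool cm (np.float64(-2.0), np.float64(-1.8)) reach 0.532
L 0.35 -0.197 0.056 step tool cm (np.float64(-1.7), np.float64(-1.0)) reach 0.544
L 0.2 -0.178 0.048 step tool cm (np.float64(-1.9), np.float64(-0.8)) reach 0.56
L 0.1 -0.165 0.045 step tool cm (np.float64(-1.3), np.float64(-0.3)) reach 0.572
L 0 -0.151 0.043 step tool cm (np.float64(-1.4), np.float64(-0.2)) reach 0.584
R 1.7 -0.252 -0.199 step tool cm None reach 0.463
R 1.5 -0.256 -0.176 step tool cm (np.float64(0.4), np.float64(2.3)) reach 0.456
R 1.3 -0.255 -0.154 step tool cm (np.float64(-0.0), np.float64(2.2)) reach 0.455
R 1.1 -0.251 -0.132 step tool cm (np.float64(-0.5), np.float64(2.2)) reach 0.459
R 0.9 -0.242 -0.111 step tool cm (np.float64(-0.9), np.float64(2.1)) reach 0.468
R 0.7 -0.228 -0.092 step tool cm (np.float64(-1.4), np.float64(1.9)) reach 0.483
R 0.5 -0.21 -0.075 step tool cm (np.float64(-1.8), np.float64(1.7)) reach 0.503
R 0.35 -0.194 -0.065 step tool cm (np.float64(-1.6), np.float64(1.0)) reach 0.52
R 0.2 -0.176 -0.058 step tool cm (np.float64(-1.8), np.float64(0.7)) reach 0.538
R 0.1 -0.164 -0.055 step tool cm (np.float64(-1.2), np.float64(0.3)) reach 0.551
R 0 -0.151 -0.053 step tool cm (np.float64(-1.3), np.float64(0.2)) reach 0.564
```

```bash
python3 -m crank '[[[0,-1.2,0],[0,0,0]],[[0,-1.2,0],[0,0,0]],[[0,-1.2,0],[0,0,0]],[[0,-1.3,0],[0,0,0]],[[-0.1,-1.2,0],[0,0,0]]]'
python3 -m crank '[[[-0.1,-1.2,0],[0,0,0]],[[-0.2,-1.2,0],[0,0,0]],[[-0.3,-1.2,0],[0,0,0]],[[-0.5,-1.2,0],[0,0,0]],[[-0.5,-1.1,0],[0,0,0]]]'
python3 -m crank '[[[-0.8,-1,0],[0,0,0]],[[-0.8,-1,0],[0,0,0]],[[-1,-0.9,0],[0,0,0]],[[-1,-0.9,0],[0,0,0]],[[0,0,0],[0,0,0]]]'
python3 -c "from h import *; tool()"
```

```text
clock: 7.3
tcp_pos: [0.4712, 0.2464, 0.2282]
orientation: [0.162, 3.136, 0.002]
contact_force: [-0.1, 2.0, 0.9]
grip_width: -0.0002
gripper_force: 0.9
clock: 7.8
tcp_pos: [0.4809, 0.1859, 0.2272]
orientation: [-0.162, -3.137, 0.0]
contact_force: [0.4, 2.7, 0.9]
grip_width: 0.0002
gripper_force: 0.8
clock: 8.3
tcp_pos: [0.5139, 0.143, 0.2272]
orientation: [0.166, 3.137, -0.002]
contact_force: [0.3, 0.4, 0.8]
grip_width: 0.0001
gripper_force: 0.0
t 8.3 cab [-0.2129  0.0657  0.2272] yaw_y_err -0.004 F [0.3 0.4 0.8]
```

Tracking the arc; finish it with slow steps and watch the force.

```bash
python3 -m crank '[[[-0.9,-0.5,0],[0,0,0]],[[-0.9,-0.5,0],[0,0,0]],[[-0.9,-0.4,0],[0,0,0]],[[-0.9,-0.4,0],[0,0,0]],[[-0.8,-0.2,0],[0,0,0]]]'
python3 -m crank '[[[-0.7,-0.1,0],[0,0,0]],[[-0.6,-0.1,0],[0,0,0]],[[-0.4,0,0],[0,0,0]],[[0,0,0],[0,0,0]]]'
python3 -m crank '[[[-0.2,0,0],[0,0,0]],[[-0.2,0,0],[0,0,0]],[[0,0,0],[0,0,0]]]'
python3 -c "from h import *; tool()"
```

```text
clock: 8.8
tcp_pos: [0.5551, 0.1206, 0.2273]
orientation: [-0.162, -3.137, 0.0]
contact_force: [-1.1, 1.2, 0.3]
grip_width: 0.0001
gripper_force: 0.7
clock: 9.2
tcp_pos: [0.5718, 0.117, 0.2273]
orientation: [0.162, 3.137, -0.001]
contact_force: [-0.6, -0.0, -0.1]
grip_width: 0.0002
gripper_force: 0.0
clock: 9.5
tcp_pos: [0.5732, 0.1169, 0.2272]
orientation: [-0.161, -3.133, 0.0]
contact_force: [-7.9, -0.8, 5.6]
grip_width: 0.0001
gripper_force: 3.8
t 9.5 cab [-0.1513  0.0458  0.2272] yaw_y_err -0.001 F [-7.9 -0.8  5.6]
```

```bash
python3 -m crank '[[[-0.2,0,0],[0,0,0]],[[0,0,0],[0,0,0]],[[1,0,0],[0,0,0]],[[2,0,0],[0,0,0]],[[2,0,-1],[0,0,0]]]'
python3 -m crank '[[[1,0,-3],[0,0,0]],[[0.5,0,-3],[0,0,0]],[[0.5,-2,-1],[0,0,0]],[[0.5,-3.5,0],[0,0,0]],[[0.5,-4,0],[0,0,0]]]'
python3 -m crank '[[[0.5,-4,0],[0,0,0]],[[0.5,-4,0],[0,0,0]],[[0.5,-4,0],[0,0,0]],[[0.5,-3.5,0],[0,0,0]],[[0,0,0],[0,0,0]]]'
python3 - <<'E'
from h import *
tool()
p,d=optics.grab_frame("top"); cv2.imwrite("pics/t2.png",cv2.resize(p[110:285,200:375,::-1],None,fx=3.2,fy=3.2))
E
```

```text
clock: 10.0
tcp_pos: [0.5261, 0.1217, 0.2363]
orientation: [-0.162, -3.136, 0.002]
contact_force: [-0.4, 0.2, -0.2]
grip_width: 0.0002
gripper_force: 0.0
clock: 10.5
tcp_pos: [0.4878, 0.0305, 0.3079]
orientation: [0.157, 3.135, 0.001]
contact_force: [1.2, -1.7, -0.4]
grip_width: -0.0002
gripper_force: 0.0
clock: 11.0
tcp_pos: [0.4503, -0.1268, 0.3077]
orientation: [0.174, 3.135, -0.001]
contact_force: [0.6, 0.2, 0.1]
grip_width: 0.0004
gripper_force: 0.0
t 11.0 cab [-0.2487 -0.2092  0.3077] yaw_y_err -0.009 F [0.6 0.2 0.1]
```

View pics/t2.png

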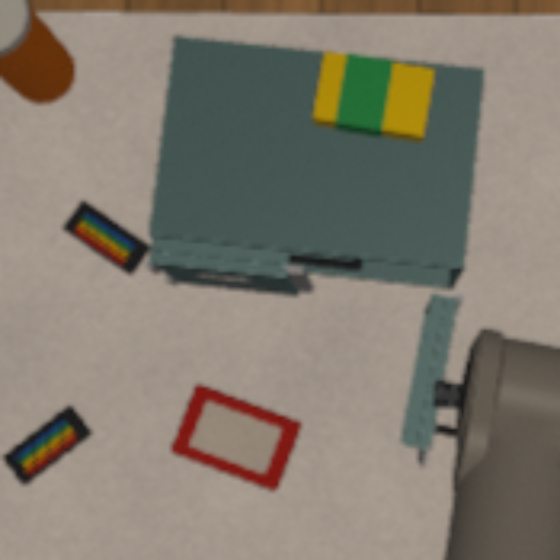

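Left leaf is shut (160-300, 240-290) with its rebate visible at (303,282). Tool is outside the right leaf. Descend and swing it.

```bash
python3 -m crank '[[[0.6,0,3],[0,0,0]],[[0,0,3],[0,0,0]],[[0,0,1.9],[0,0,0]],[[0,0,0],[0,0,0]]]'
python3 -m crank '[[[0,1.2,0],[0,0,0]],[[0,1.2,0],[0,0,0]],[[0,1.2,0],[0,0,0]],[[0,1.2,0],[0,0,0]],[[0,1.1,0],[0,0,0]]]'
python3 -m crank '[[[-0.2,1.1,0],[0,0,0]],[[-0.3,1.1,0],[0,0,0]],[[-0.4,1.1,0],[0,0,0]],[[-0.5,1,0],[0,0,0]],[[0,0,0],[0,0,0]]]'
python3 -c "from h import *; tool()"
```

```text
clock: 11.45
tcp_pos: [0.4446, -0.1194, 0.2261]
orientation: [-0.158, -3.133, 0.001]
contact_force: [-0.3, 0.1, 0.9]
grip_width: 0.0001
gripper_force: 0.0
clock: 11.95
tcp_pos: [0.4528, -0.0614, 0.2292]
orientation: [0.16, 3.136, 0.0]
contact_force: [0.2, -2.2, 0.5]
grip_width: -0.0
gripper_force: 0.9
clock: 12.45
tcp_pos: [0.4712, -0.0189, 0.2282]
orientation: [0.157, 3.138, 0.001]
contact_force: [0.3, -0.1, -0.1]
grip_width: -0.0001
gripper_force: 0.0
t 12.45 cab [-0.2389 -0.0998  0.2282] yaw_y_err 0.002 F [ 0.3 -0.1 -0.1]
```

```bash
python3 -m crank '[[[-0.6,0.8,0],[0,0,0]],[[-0.8,0.8,0],[0,0,0]],[[-0.9,0.8,0],[0,0,0]],[[-0.9,0.6,0],[0,0,0]],[[-0.9,0.5,0],[0,0,0]]]'
python3 -m crank '[[[-0.9,0.4,0],[0,0,0]],[[-0.9,0.3,0],[0,0,0]],[[-0.8,0.2,0],[0,0,0]],[[-0.7,0.1,0],[0,0,0]],[[0,0,0],[0,0,0]]]'
python3 -m crank '[[[-0.6,0.1,0],[0,0,0]],[[-0.4,0,0],[0,0,0]],[[-0.2,0,0],[0,0,0]],[[0,0,0],[0,0,0]]]'
python3 -c "from h import *; tool()"
```

```text
clock: 12.95
tcp_pos: [0.5155, 0.0101, 0.2281]
orientation: [-0.161, -3.137, 0.0]
contact_force: [-0.3, -1.8, 1.2]
grip_width: 0.0
gripper_force: 0.8
clock: 13.45
tcp_pos: [0.5498, 0.0165, 0.2284]
orientation: [0.161, 3.136, 0.0]
contact_force: [-0.4, 0.3, 0.2]
grip_width: -0.0008
gripper_force: 0.0
clock: 13.85
tcp_pos: [0.561, 0.016, 0.2284]
orientation: [0.161, 3.137, 0.0]
contact_force: [-0.0, -0.3, 0.1]
grip_width: 0.0002
gripper_force: 0.0
t 13.85 cab [-0.1531 -0.0558  0.2284] yaw_y_err -0.001 F [-0.  -0.3  0.1]
```

```bash
python3 -m crank '[[[-0.2,0,0],[0,0,0]],[[-0.2,0,0],[0,0,0]],[[0,0,0],[0,0,0]]]'
python3 -m crank '[[[-0.2,0,0],[0,0,0]],[[-0.1,0,0],[0,0,0]],[[0,0,0],[0,0,0]]]'
python3 -c "from h import *; tool()"
python3 -m crank '[[[1,0,0],[0,0,0]],[[2,0,0],[0,0,0]],[[2,0,-1],[0,0,0]],[[1,0,-3],[0,0,0]],[[0,0,-3],[0,0,0]]]'
python3 -m crank '[[[0,-2,0],[0,0,0]],[[0,-4,0],[0,0,0]],[[0,-4.5,0],[0,0,0]],[[0,-4.5,0],[0,0,0]],[[0,-4.5,0],[0,0,0]]]'
python3 -m crank '[[[0,-4.5,0],[0,0,0]],[[0,-3,0],[0,0,0]],[[0,0,0],[0,0,0]]]'
python3 - <<'E'
from h import *
tool()
p,d=optics.grab_frame("top"); W=cloud("top",d); a=cv2.resize(p[110:285,205:365,::-1],None,fx=3.2,fy=3.2,interpolation=cv2.INTER_CUBIC)
for Y in(.15,.12,.09,.06,.03,0,-.03,-.06,-.09,-.12,-.15):  # front edge of z~.248 surface along X
    b=W[(abs(W[...,2]-.248)<.008)]; c=np.array([cab(q) for q in b]); k=c[abs(c[:,1]-Y)<.004]; print(Y,k[:,0].min().round(4))
cv2.imwrite("pics/t3.png",a)
E
```

```text
clock: 14.15
tcp_pos: [0.563, 0.0158, 0.2283]
orientation: [-0.161, -3.134, -0.001]
contact_force: [-7.8, -0.1, 5.3]
grip_width: 0.0004
gripper_force: 3.8
clock: 14.45
tcp_pos: [0.563, 0.0158, 0.2281]
orientation: [-0.161, -3.127, -0.002]
contact_force: [-18.3, 0.9, 15.1]
grip_width: 0.0001
gripper_force: 9.4
t 14.45 cab [-0.1511 -0.0559  0.2281] yaw_y_err -0.001 F [-18.3   0.9  15.1]
clock: 14.95
tcp_pos: [0.5063, 0.0212, 0.2988]
orientation: [-0.161, -3.136, -0.0]
contact_force: [0.6, 0.6, 0.5]
grip_width: -0.0002
gripper_force: 0.0
clock: 15.45
tcp_pos: [0.4877, -0.1744, 0.2987]
orientation: [0.161, 3.135, -0.0]
contact_force: [0.2, -0.5, -0.3]
grip_width: 0.0004
gripper_force: 0.0
clock: 15.75
tcp_pos: [0.4786, -0.2526, 0.2989]
orientation: [0.174, 3.135, -0.005]
contact_force: [0.0, -0.9, -0.3]
grip_width: -0.0002
gripper_force: 0.0
t 15.75 cab [-0.2078 -0.3314  0.2989] yaw_y_err -0.009 F [ 0.  -0.9 -0.3]
0.15 -0.1382
0.12 -0.1385
0.09 -0.1387
0.06 -0.1392
0.03 -0.1389
0 -0.1393
-0.03 -0.1391
-0.06 -0.6657
-0.09 -0.1394
-0.12 -0.1397
-0.15 -0.1399
```

View pics/t3.png

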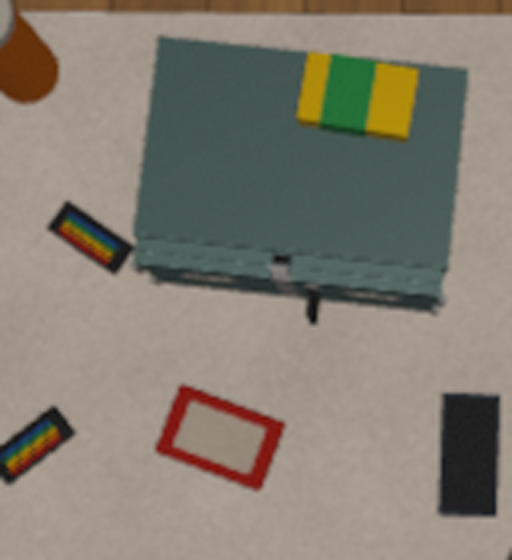

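Both leaves are flush along the whole front (X about -0.139 everywhere) and the flange laps the rebate at (283,272). The tray handle is behind them, and the tin, phone and crayon box have not moved. Hand in.

```bash
python3 -c "from bench import r; print(r.hand_in())"
```

```text
the job is handed in; nothing more can be done
None
```

The tray is fully home and the rebated leaf, then the flanged leaf, are shut with the flange lapping over; the tin, phone and crayon box are unmoved in the last top view, and the job was handed in at about 16 s of the 56 s. I did not check the pen case and paint pot once the tray was in, or the side items (glue, cup, water bottle) at the end; the arm never went near those.

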